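# Strip the bangle tower onto the display forms

## Task

Take down the bangle tower: turn its black knob until the wing lies along the long side of the tower's foot, lift the knob out and put it down in the white dish. Then set the three bangles on their own display forms - red (small), blue (medium) and ivory (large), each over the stub of the form with felt of its own colour - so that each lies flat on the felt.

Things in the scene. Friction and masses are not known exactly. Their poses are not given: they have to be found in the camera images.
- bangle_tower: Bangle tower, fixed: pale wood foot 104 mm (own x) by 76 mm (own y), 14 mm high; column 48 mm across up to z 28 mm, 42 mm up to 42 mm, 36 mm up to its top at 57.5 mm. Stacked on it: ivory bangle lowest, then blue, then red. The hollow head's 5 mm top plate has a slot 14 mm wide along own x, the foot's long side. Origin under the foot's middle, on the table.
- knob: Black knob locking the tower. From its origin (lower end) up: steel T-head 24 mm long (own x), flange 45 mm across at z 11-17, wing 34 (x) by 10 (y) mm at z 17-37 mm. Starts at 46.5 mm above the table, wing 63-90 deg off the slot, and cannot lift. Turns freely both ways; within 15 deg of the foot's long side, either way round, it lifts straight out (clear after 11 mm). 50 g.
- bangle_small: The small bangle: red resin ring with a thin brass line round it, outside diameter 54 mm, inside 40 mm, 14 mm high, 30 g. Threaded on the tower with 2 mm play all round, on the blue bangle and 1.5 mm under the knob's flange. Origin on its axis at its lower edge (42 mm above the table at the start), z along the axis; yaw does not matter.
- bangle_medium: The medium bangle: blue resin ring with a thin brass line round it, outside diameter 60 mm, inside 46 mm, 14 mm high, 30 g. Threaded on the tower with 2 mm play all round, between the ivory and the red bangle. Origin on its axis at its lower edge (28 mm above the table at the start), z along the axis; yaw does not matter.
- bangle_large: The large bangle: ivory resin ring with a thin brass line round it, outside diameter 66 mm, inside 52 mm, 14 mm high, 30 g. Threaded on the tower with 2 mm play all round, lowest, on the tower's foot. Origin on its axis at its lower edge (14 mm above the table at the start), z along the axis; yaw does not matter.
- form_small: Display form of the small bangle, fixed: round dark wood foot 76 mm across, 10 mm high; red felt disc 71 mm across on it (felt top at 12 mm); upright stub 24 mm across in the middle, straight to 30 mm, domed to its top at 42 mm. Origin on the axis at the table surface, z up. Its bangle goes over the stub with 8 mm play all round and lies flat on the felt.
- form_medium: Display form of the medium bangle, fixed: round dark wood foot 76 mm across, 10 mm high; blue felt disc 71 mm across on it (felt top at 12 mm); upright stub 30 mm across in the middle, straight to 30 mm, domed to its top at 42 mm. Origin on the axis at the table surface, z up. Its bangle goes over the stub with 8 mm play all round and lies flat on the felt.
- form_large: Display form of the large bangle, fixed: round dark wood foot 76 mm across, 10 mm high; ivory felt disc 71 mm across on it (felt top at 12 mm); upright stub 36 mm across in the middle, straight to 30 mm, domed to its top at 42 mm. Origin on the axis at the table surface, z up. Its bangle goes over the stub with 8 mm play all round and lies flat on the felt.
- dish: White round ceramic dish, fixed: 110 mm across the rim, rim 18 mm high, inner floor 68 mm across at 5 mm height. Origin under its centre, at the table surface. Fixed things not to hit: bead jar at x 0.55, y 0.035 (radius 90 mm, 190 mm high), planter at x 0.57, y -0.25 (radius 130 mm, 250 mm high), prints 0.5 m high on the right beyond y -0.42 from x 0.34 on.

How it is judged (in metres and radians):
At the end, for the whole second after the job is handed in: Each bangle lies flat (0.1 rad) on the form of its colour, axes within 12 mm, its lower edge under 16.5 mm above the table (12 mm on the felt). The knob rests on the dish in any attitude, its origin within 45 mm of the dish centre and under 40 mm high. All let go and at rest (horizontal distance between bangle_small and form_small below 0.012 m and z of bangle_small in the frame of form_small below 0.0165 m and angle between each of bangle_small, bangle_medium, bangle_large's own z axis and vertical below 0.1 rad and linear speed of each of bangle_small, bangle_medium, bangle_large, knob below 0.02 m/s and angular speed of each of bangle_small, bangle_medium, bangle_large, knob below 0.3 rad/s and horizontal distance between bangle_medium and form_medium below 0.012 m and z of bangle_medium in the frame of form_medium below 0.0165 m and horizontal distance between bangle_large and form_large below 0.012 m and z of bangle_large in the frame of form_large below 0.0165 m and horizontal distance between knob and dish below 0.045 m and height (world z) of knob below 0.04 m and contact force between knob and dish above 0.1 N); the robot touches nothing.
It also fails if it takes over 136 s, if anything falls off the work surface, if the arm or the gripper's body presses on something with over 40 N, if the wrist force passes 120 N, or if a joint passes its speed limit or range.

## Robot

A 6-joint arm with a two-finger parallel gripper is mounted at the origin on a cart in front of the work surface, level with it; the furniture and walls round the work are solid. World frame = base frame: x ahead of the robot, y to its left, z up, the work surface at z = 0. Lengths are in mm, angles in degrees, forces in N, time in s.
With the tool pointing down it reaches from about 375 to 975 mm from the base axis. Payload 3.8 kg.
Tool frame: the origin (TCP) lies at the very end of the fingers, on their centre line; the grasp point (between the pads) lies 19 mm behind it (bot.grasp_offset is the distance from the TCP to the grasp point, in mm); z points along the fingers, y is the line along which they close (so a half turn about z gives the same grasp; the last joint's range is limited). The gripper opens to 85 mm and grips with 20 to 120 N. Pads are 22 mm wide; open, the fingers measure 114 mm over their backs; the gripper's body (76 mm by 85 mm) begins 54 mm behind the grasp point. The pads swing forward as they close: fully open they stand 13 mm farther back than shut.
Start: joints at [68.761, 15.12, 91.902, -0, 72.978, -2.114], TCP at [221.152, 637.738, 231.28] pointing down, gripper open.
Joint ranges: [-150.88, 150.88], [-54.13, 125.18], [17.81, 147.31], [-75.09, 255.09], [0, 152.58], [-146.25, 146.25]. Speed limits (degrees/s): [147.25, 147.25, 180, 180, 180, 180].

## Interface

Orientations are given as a 3x3 rotation matrix whose columns are the frame's x, y, z axes.
In Python, from station import telemetry, imaging, bot gives the robot as it stands.
- The arm moves only by the tool step_arm, never from a script. Its argument "steps" is a list of rows, each a list of 3 entries, a list of its own where there are three numbers: the shift along the tool's x, y, z scaled (see below), then the turn about the tool's z scaled (see below), then the closure, from 0 (fully open) to 1 (shut). A call has 1 to 5 rows; each row is the pose to reach, as a shift and turn from the pose commanded when the call began, along the tool's axes at that moment; what a row does not reach only later rows make up. The controller multiplies each number of a shift by 0.2 m and each number of a turn by 30 degrees. A row lasts 1/12 s, in which the tool goes at most 41.7 mm and 7.16 degrees, less where a joint would pass 70% of its speed; a pose out of reach is approached as far as the arm can. A call with a number of a shift or a turn outside -1 to 1 is refused whole. A call with a gripper value outside its range is refused whole. The fingers move at their own pace and stop on an object; the grip force is fixed at half the most. Time passes only in rows, so rows that repeat a pose let the fingers close. It gives the time, the measured TCP pose, the force, the opening and the grip force at its end, in the units of the state.
- telemetry.read_state(): the state, without advancing time (a new reading comes with each control period).
- imaging.get_image(name): name is "scene" or "side" or "wrist"; returns the picture (384x512x3 uint8, red, green, blue); there is no depth.
- imaging.get_calibration(name): a dict with "camera_matrix" (3x3 intrinsics, pixels), "world_to_cam" (4x4, takes a point from world to camera coordinates); the wrist camera has in their place "T_tool_cam" (4x4, takes a point from camera to tool coordinates, whose origin is the TCP and whose axes are the flange's). Camera axes: x right, y down, z forward; pixel columns grow to the right and rows downward; lengths in mm; the calibration is good to about 2 mm. A picture is of the moment at which its call begins: read the wrist's pose just before it. get_calibration takes no time and is no camera call.
- bot.job_done(): hands the job in; it is judged then, once.
The state is a dict: "clock": time; "joint_pos": joint angles; "qd": joint speeds; "effort": joint torques, N m; "position": TCP position; "ee_rot": TCP orientation; "ft_force": force on the tool from outside, world axes, zero at the start; "moment": the same for the moment, N m; "grip_width": opening from 0.0 (shut) to 1.0 (fully open); "gripper_force": force on a finger pad.
Only numpy, scipy, OpenCV 4.12 (cv2) and the standard library are available. Lean on these libraries where they do the work, as an engineer would, in place of code of your own. Each camera call takes 0.05 s, during which the arm holds its last target. There are 200 camera calls.

## Working session

There is one attempt and no reset: what is moved stays moved. The work goes in short steps, Python scripts to look and compute and a tool call to move; the robot and the scene stay as the last step left them, time stands still between calls to the robot, and variables do not carry over. Pictures are saved under pics/ and viewed, at most 15 in all, crops included, and the job is handed in when it is done.

Besides the shell and the picture viewer there is one more tool, called after "Request:" as a command line: name --argument value ..., lists and objects as JSON in quotes. step_arm: Moves the arm, as the interface text tells. Shifts and turns lie within -1 to 1; 1 stands for 0.2 m of shift or 30 degrees of turn. Its arguments: {"type":"object","properties":{"steps":{"type":"array","items":{"type":"array"}}},"required":["steps"]}

```bash
ls; mkdir -p pics
python3 - <<'E'
from station import telemetry, imaging, bot
import cv2,numpy as np
s=telemetry.read_state()
print({k:np.round(s[k],3).tolist() for k in ("clock","position","ee_rot","grip_width")})
a=[imaging.get_image(n) for n in("scene","side","wrist")]
for n,i in zip(("scene","side","wrist"),a): cv2.imwrite(f"pics/{n}0.png",i[:,:,::-1]); c=imaging.get_calibration(n); print(n,{k:np.round(v,3).tolist() for k,v in c.items()})
cv2.imwrite("pics/ss0.png",np.hstack([a[0],a[1]])[:,:,::-1])
m=np.vstack([np.hstack([a[0],a[1]]),np.hstack([a[2],a[2]*0])])
cv2.imwrite("pics/all0.png",cv2.resize(m,(800,600))[:,:,::-1])
E
```

```text
pics
{'clock': 0.0, 'position': [220.912, 637.056, 229.97], 'ee_rot': [[-0.945, 0.328, -0.001], [0.328, 0.945, -0.002], [0.0, -0.002, -1.0]], 'grip_width': 1.001}
scene {'camera_matrix': [[492.288, 0.0, 251.016], [0.0, 492.288, 182.929], [0.0, 0.0, 1.0]], 'world_to_cam': [[0.782, -0.623, -0.01, -284.241], [-0.266, -0.32, -0.909, 217.179], [0.563, 0.714, -0.416, 755.553], [0.0, 0.0, 0.0, 1.0]]}
side {'camera_matrix': [[366.755, 0.0, 254.052], [0.0, 366.755, 192.747], [0.0, 0.0, 1.0]], 'world_to_cam': [[-0.954, -0.3, 0.006, 535.364], [-0.212, 0.66, -0.721, 49.308], [0.213, -0.689, -0.693, 908.688], [0.0, 0.0, 0.0, 1.0]]}
wrist {'camera_matrix': [[282.615, 0.0, 256.89], [0.0, 282.615, 191.295], [0.0, 0.0, 1.0]], 'T_tool_cam': [[0.0, -0.954, -0.301, 76.083], [1.0, 0.0, 0.0, -0.681], [-0.0, -0.301, 0.954, -142.048], [0.0, 0.0, 0.0, 1.0]]}
```

View pics/scene0.png

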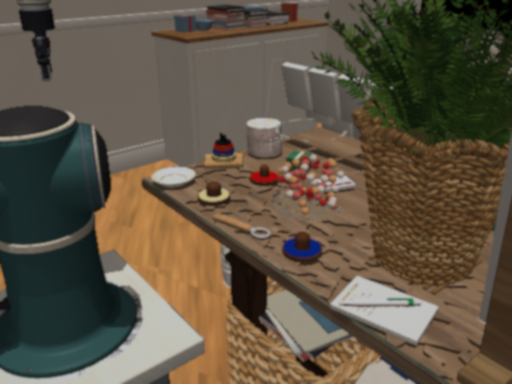

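View pics/side0.png

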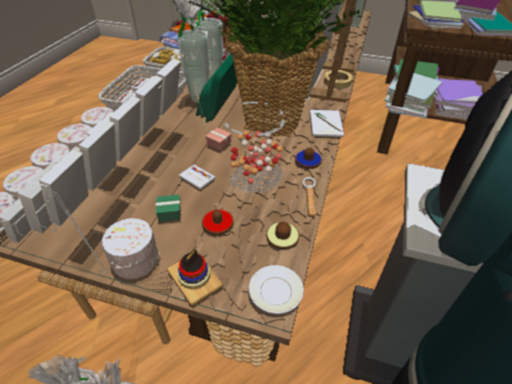

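The side view shows the dish at (276,289), ivory form (283,235), red form (217,222), blue form (308,158) and the tower at (195,275) with the knob on top. The scene view shows the same layout.

```bash
cat > h.py <<'E'
from station import telemetry, imaging, bot
import cv2,numpy as np
def grab(name,save=None):
    s=telemetry.read_state(); im=imaging.get_image(name); c=imaging.get_calibration(name)
    if name=="wrist":
        T=np.eye(4);T[:3,:3]=s["ee_rot"];T[:3,3]=s["position"]; T=T@np.array(c["T_tool_cam"])
    else: T=np.linalg.inv(np.array(c["world_to_cam"]))
    if save: cv2.imwrite(f"pics/{save}.png",im[:,:,::-1])
    return im,np.array(c["camera_matrix"]),T
def ray(px,K,T,z):
    d=T[:3,:3]@np.linalg.inv(K)@np.array([px[0],px[1],1.]); o=T[:3,3]
    return o+d*(z-o[2])/d[2]
def proj(p,K,T):
    q=np.linalg.inv(T)@np.append(p,1.); u=K@q[:3]; return u[:2]/u[2]
def mask(im,col):
    h=cv2.cvtColor(im,cv2.COLOR_RGB2HSV).astype(int); H,S,V=h[...,0],h[...,1],h[...,2]
    m={"red":((H<6)|(H>174))&(S>170)&(V>80),"blue":(H>105)&(H<130)&(S>140)&(V>50),
     "ivory":(H>18)&(H<40)&(S>25)&(S<130)&(V>150),"white":(S<30)&(V>150),"wood":(H>12)&(H<28)&(S>80)&(V>130),
     "black":(V<45)}[col]
    return m.astype(np.uint8)
def blobs(m,mn=60):
    cs,_=cv2.findContours(m,cv2.RETR_EXTERNAL,cv2.CHAIN_APPROX_NONE)
    return [cv2.convexHull(c) for c in sorted(cs,key=cv2.contourArea,reverse=True) if cv2.contourArea(c)>mn]
def circ(hull,K,T,z):
    """centre, radius of a hull cast on plane z"""
    P=np.array([ray(p,K,T,z)[:2] for p in hull[:,0]],np.float32)
    (x,y),(a,b),_=cv2.fitEllipse(P.reshape(-1,1,2)) if len(P)>5 else ((0,0),(0,0),0)
    return np.round([x,y,a,b],1)
def to_tool(dw):
    s=telemetry.read_state(); return np.array(s["ee_rot"]).T@np.array(dw)/200
E
python3 - <<'E'
from h import *
for n in("side","scene"):
    im,K,T=grab(n)
    for col,z in(("red",12),("blue",12),("ivory",12),("white",18),("wood",14)):
        for h in blobs(mask(im,col),40)[:7]:
            c=circ(h,K,T,z)
            if 150<c[0]<900 and -300<c[1]<800: print(n,col,np.round(h[:,0].mean(0)),c)
E
```

```text
side red [217. 222.] [582.3 223.3  70.5  71.5]
side red [193. 266.] [587.7 356.8  55.8  56.9]
side blue [309. 159.] [423.8 -76.5  66.1  67.3]
side ivory [282. 235.] [425.2 215.5  71.1  73.6]
side ivory [284. 304.] [398.4 365.4  84.7  93.4]
side ivory [192. 294.] [559.6 420.5  15.4  36. ]
side ivory [196. 277.] [578.5 372.7  67.6  70.8]
side ivory [119. 229.] [788.9 318.7  16.7  31.9]
side white [274. 287.] [402.4 361.1 108.2 108.9]
side white [127. 237.] [756.2 335.5 108.2 110.4]
side white [327. 122.] [ 406.4 -265.9  103.5  247.3]
side wood [318. 148.] [ 512.2    2.4 1073.6 1420.8]
side wood [167. 299.] [598.3 447.9  15.3 290.6]
side wood [100. 264.] [773.5 414.4  40.6 113.6]
side wood [ 85. 272.] [790.8 444.5  31.6 136.1]
scene red [265. 177.] [580.2 210.8  72.8  90.7]
scene red [221. 147.] [629.8 466.7  52.1  84. ]
scene blue [300. 247.] [420.1 -82.6  65.9  69.5]
scene ivory [297. 317.] [ 278.7 -237.    73.   162.8]
scene ivory [215. 195.] [422.8 214.   67.5  69.5]
scene white [386. 309.] [ 396.6 -290.8  127.7  172.1]
scene white [379. 375.] [ 403.8 -254.5   91.3  303.4]
scene white [174. 175.] [402.8 357.8  98.6 106.7]
scene white [263. 123.] [844.5 540.2 108.2 116.4]
scene white [282. 330.] [ 233.9 -235.5    7.8   97.5]
scene white [345. 182.] [694.9  58.4  44.6  71.5]
scene wood [212. 264.] [289.7  52.6 390.5 911.6]
scene wood [209. 193.] [413.7 225.6  81.6 108.2]
scene wood [251. 244.] [349.2 -32.5  25.7 234.5]
scene wood [336. 145.] [881.6 274.   99.3 197. ]
scene wood [231. 219.] [381.1  86.8  41.8 109.2]
scene wood [325. 277.] [ 384.4 -170.9   31.5   65.8]
scene wood [335. 261.] [ 428.4 -159.9   36.5   63.7]
```

Request:
step_arm --steps '[[[-0.95,-0.29,0.11],0,0],[[-0.95,-0.29,0.11],0,0],[[-0.95,-0.29,0.11],0,0],[[-0.95,-0.29,0.11],0,0],[[-0.95,-0.29,0.11],0,0]]'

```text
clock: 0.67
position: [383.5, 518.7, 208.8]
ee_rot: [[-0.945, 0.328, 0.0], [0.328, 0.945, -0.001], [-0.001, -0.001, -1.0]]
ft_force: [0.9, 0.3, -0.8]
grip_width: 0.997
gripper_force: 0.0
```

Request:
step_arm --steps '[[[-0.95,-0.29,0.11],0,0],[[-0.95,-0.29,0.11],0,0],[[-0.95,-0.29,0.11],0,0],[[-0.95,-0.29,0.11],0,0],[[-0.95,-0.29,0.11],0,0]]'

```text
clock: 1.08
position: [544.3, 401.3, 186.8]
ee_rot: [[-0.944, 0.329, 0.0], [0.329, 0.944, -0.001], [-0.001, -0.0, -1.0]]
ft_force: [-0.2, -0.4, 0.2]
grip_width: 1.002
gripper_force: 0.0
```

Request:
step_arm --steps '[[[-0.18,-0.06,0.03],0,0],[[-0.18,-0.06,0.03],0,0],[[-0.18,-0.06,0.03],0,0],[[-0.18,-0.06,0.03],0,0]]'

```text
clock: 1.42
position: [572.0, 380.4, 180.9]
ee_rot: [[-0.945, 0.329, -0.001], [0.329, 0.945, 0.0], [0.001, -0.0, -1.0]]
ft_force: [-0.6, -0.1, 0.7]
grip_width: 0.999
gripper_force: 0.0
```

Run:
```python
from h import *
s=telemetry.read_state(); print(s["clock"],np.round(s["position"],1),np.round(s["ee_rot"],3).tolist(),np.round(s["joint_pos"],1))
im,K,T=grab("wrist","w1")
for c,z in(("red",56),("blue",42),("ivory",28)):
    for h in blobs(mask(im,c),100)[:4]: print(c,h[:,0].mean(0).round(),circ(h,K,T,z))
```

```text
1.4167 [572.  380.4 180.9] [[-0.945, 0.329, -0.001], [0.329, 0.945, 0.0], [0.001, -0.0, -1.0]] [ 31.5  18.3  93.3   0.   68.5 -39.3]
red [134. 224.] [569.7 246.5  60.5  60.9]
red [254. 181.] [569.2 379.1  51.6  52.6]
blue [255. 161.] [568.2 379.3  56.1  57.1]
ivory [60. 94.] [428.1 223.4  66.3  66.6]
ivory [157.  59.] [426.4 332.8  32.2  76.9]
ivory [254. 151.] [ 6093.2   137.7   500.3 11159.6]
```

View pics/w1.png

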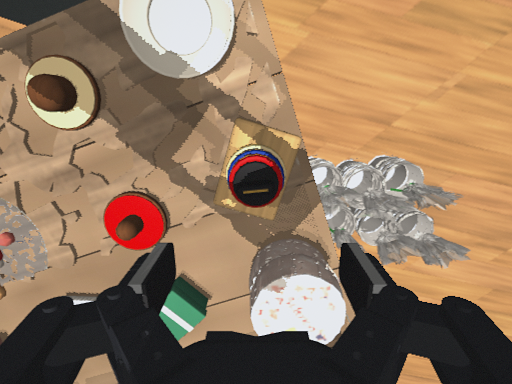

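The tower's knob is at about (258,185), with a pale line on its wing running roughly horizontally at (257,190). The foot is a slanted quad, and the mug sits just behind it at (297,290).

Run:
```python
from h import *
im,K,T=grab("wrist")
cr=im[100:235,200:320]
g=(255*(cr/255.)**0.5).astype(np.uint8)
cv2.imwrite("pics/w1c.png",cv2.resize(g,None,fx=4.4,fy=4.4,interpolation=cv2.INTER_CUBIC)[:,:,::-1])
for nm,p in(("A",(240,117)),("B",(303,137)),("C",(215,200)),("D",(278,218))): print(nm,ray(p,K,T,14).round())
for p in((245,192),(270,189)): print(ray(p,K,T,83.5).round(1))
im,K,T=grab("side"); print("mug base",ray((136,272),K,T,0).round())
```

```text
A [508. 384.  14.]
B [550. 441.  14.]
C [585. 324.  14.]
D [631. 386.  14.]
[567.9 370.4  83.5]
[572.5 392.3  83.5]
mug base [697. 404.   0.]
```

View pics/w1c.png

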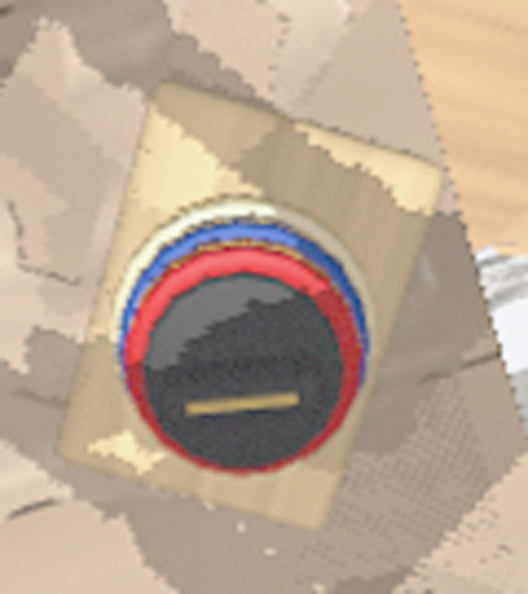

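Request:
step_arm --steps '[[[0,0,0.05],0.92,0],[[0,0,0.1],0.92,0],[[0,0,0.1],0.92,0],[[0,0,0.1],0.92,0],[[0,0,0.1],0.92,0]]'

```text
clock: 1.98
position: [571.0, 381.7, 161.3]
ee_rot: [[-0.685, 0.728, -0.0], [0.728, 0.685, 0.0], [0.0, -0.0, -1.0]]
ft_force: [-0.3, 0.3, 0.7]
grip_width: 0.996
gripper_force: 0.0
```

Request:
step_arm --steps '[[[0,0,0.05],0.92,0],[[0,0,0.1],0.92,0],[[0,0,0.1],0.92,0],[[0,0,0.1],0.92,0],[[0,0,0.1],0.92,0]]'

```text
clock: 2.4
position: [571.5, 381.4, 141.4]
ee_rot: [[-0.272, 0.962, 0.0], [0.962, 0.272, 0.0], [0.0, 0.0, -1.0]]
ft_force: [-0.2, -0.7, 0.8]
grip_width: 0.998
gripper_force: 0.0
```

Request:
step_arm --steps '[[[0,0,0],0.92,0.3],[[0,0,0],0.92,0.3],[[0,0,0],0.92,0.3],[[0,0,0],0.92,0.3],[[0,0,0],0.92,0.3]]'

```text
clock: 2.82
position: [572.0, 381.3, 141.9]
ee_rot: [[0.203, 0.979, 0.001], [0.979, -0.203, 0.001], [0.001, 0.001, -1.0]]
ft_force: [-0.7, 0.1, -0.5]
grip_width: 0.702
gripper_force: 0.0
```

Run:
```python
from h import *
s=telemetry.read_state(); print(s["clock"],np.round(s["position"],1),np.round(s["ee_rot"],3).tolist(),np.round(s["joint_pos"],1),s["grip_width"])
im,K,T=grab("wrist")
for c,z in(("red",56),("blue",42)):
    for h in blobs(mask(im,c),100)[:3]: print(c,h[:,0].mean(0).round(),circ(h,K,T,z))
c=proj((570,380,70),K,T).astype(int); print(c)
cr=im[max(0,c[1]-80):c[1]+80,c[0]-90:c[0]+90]; print(max(0,c[1]-80),c[0]-90)
g=(255*(cr/255.)**0.5).astype(np.uint8)
cv2.imwrite("pics/w2c.png",cv2.resize(g,None,fx=4,fy=4,interpolation=cv2.INTER_CUBIC)[:,:,::-1])
```

```text
2.8167 [572.  381.3 141.9] [[0.203, 0.979, 0.001], [0.979, -0.203, 0.001], [0.001, 0.001, -1.0]] [31.6 20.  95.3  0.  64.6 43.3] 0.7023935857525317
red [291. 307.] [582.6 258.9  59.2  59.3]
red [255. 195.] [570.5 379.9  52.   53. ]
blue [255. 174.] [570.5 380.1  56.9  57.9]
[253 203]
123 163
```

View pics/w2c.png

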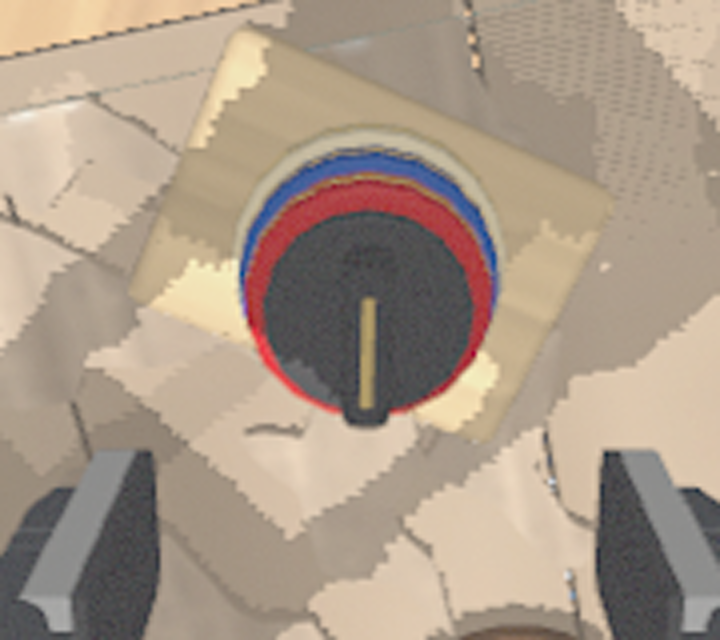

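The wing runs along the tool x axis, with its line at x≈255 px. The foot's long side is about 65° away, and the fingers are clear on both sides.

Run:
```python
from h import *
s=telemetry.read_state()
im,K,T=grab("wrist")
f=lambda x,y:(x/4+163,y/4+123)
a,b=[ray(f(*p),K,T,83.5)[:2] for p in((369,298),(366,408))]
print("wing",((a+b)/2).round(1),np.degrees(np.arctan2(*(b-a)[::-1])),np.linalg.norm(a-b))
A,B,C,D=[ray(f(*p),K,T,14)[:2] for p in((243,28),(612,195),(132,295),(487,440))]
print("ctr",(A+B+C+D)/4, [np.degrees(np.arctan2(*(q-p)[::-1])).round(1) for p,q in((A,B),(C,D),(A,C),(B,D))],[np.linalg.norm(q-p).round() for p,q in((A,B),(C,D),(A,C),(B,D))])
x=s["ee_rot"][:,0] if hasattr(s["ee_rot"],"shape") else np.array(s["ee_rot"])[:,0]
print("toolx",np.degrees(np.arctan2(x[1],x[0])))
print(to_tool([570.5-s["position"][0],380.2-s["position"][1],66-s["position"][2]]))
```

```text
wing [570.7 378.3] -103.09691753985354 22.443463934570307
ctr [571.18164075 379.60241703] [np.float64(-35.8), np.float64(-35.4), np.float64(-126.2), np.float64(-125.0)] [np.float64(98.0), np.float64(99.0), np.float64(73.0), np.float64(72.0)]
toolx 78.47888851165678
[-0.00654751 -0.00687826  0.37941877]
```

Request:
step_arm --steps '[[[-0.005,-0.006,0.18],0,0.3],[[-0.005,-0.006,0.3],0,0.3],[[-0.005,-0.006,0.375],0,0.3],[[-0.005,-0.006,0.375],0,0.3]]'

```text
clock: 3.25
position: [567.7, 378.1, 61.5]
ee_rot: [[0.203, 0.979, -0.007], [0.979, -0.203, -0.004], [-0.006, -0.006, -1.0]]
ft_force: [-0.5, -0.5, -1.0]
grip_width: 0.697
gripper_force: 0.0
```

Request:
step_arm --steps '[[[0,0,0],0,1],[[0,0,0],0,1],[[0,0,0],0,1],[[0,0,0],0,1],[[0,0,0],0,1]]'

```text
clock: 3.67
position: [572.4, 380.7, 68.7]
ee_rot: [[0.206, 0.978, 0.003], [0.978, -0.206, 0.002], [0.003, 0.003, -1.0]]
ft_force: [-0.4, 0.8, 5.7]
grip_width: 0.095
gripper_force: 61.5
```

Request:
step_arm --steps '[[[0,0,0],0,1],[[0,0,0],0,1],[[0,0,0],0,1],[[0,0,0],0,1],[[0,0,0],0,1]]'

```text
clock: 4.08
position: [572.4, 380.7, 68.6]
ee_rot: [[0.206, 0.978, 0.003], [0.978, -0.206, 0.002], [0.003, 0.003, -1.0]]
ft_force: [0.1, 0.2, 6.2]
grip_width: 0.098
gripper_force: 61.4
```

Request:
step_arm --steps '[[[0,0,0],-0.24,1],[[0,0,0],-0.48,1],[[0,0,0],-0.72,1],[[0,0,0],-0.95,1],[[0,0,0],-0.95,1]]'

```text
clock: 4.5
position: [572.2, 380.7, 68.6]
ee_rot: [[-0.29, 0.957, 0.003], [0.957, 0.29, 0.002], [0.001, 0.004, -1.0]]
ft_force: [-0.8, 0.1, 5.0]
grip_width: 0.095
gripper_force: 61.4
```

Request:
step_arm --steps '[[[0,0,0],-0.24,1],[[0,0,0],-0.48,1],[[0,0,0],-0.72,1],[[0,0,0],-0.95,1],[[0,0,0],-0.95,1]]'

```text
clock: 4.92
position: [571.8, 380.8, 68.6]
ee_rot: [[-0.712, 0.702, 0.002], [0.702, 0.712, 0.002], [-0.0, 0.003, -1.0]]
ft_force: [-1.7, 1.0, 6.3]
grip_width: 0.096
gripper_force: 61.5
```

Request:
step_arm --steps '[[[0,0,0],-0.24,1],[[0,0,0],-0.33,1],[[0,0,0],-0.33,1],[[0,0,0],-0.33,1]]'

```text
clock: 5.25
position: [571.8, 380.7, 68.6]
ee_rot: [[-0.819, 0.574, 0.002], [0.574, 0.819, 0.002], [-0.001, 0.003, -1.0]]
ft_force: [-1.3, 0.3, 6.8]
grip_width: 0.098
gripper_force: 61.5
```

Run:
```python
from h import *
s=telemetry.read_state();x=np.array(s["ee_rot"])[:,0]
print(s["position"],np.degrees(np.arctan2(x[1],x[0])),s["joint_pos"],s["ft_force"],s["moment"])
im,K,T=grab("wrist")
cr=im[90:390,130:380];g=(255*(cr/255.)**0.5).astype(np.uint8)
cv2.imwrite("pics/w3c.png",cv2.resize(g,None,fx=2,fy=2)[:,:,::-1])
```

```text
[571.84685609 380.74328178  68.6434357 ] 145.00150947232984 [ 3.15668218e+01  2.39086469e+01  9.83663318e+01  2.87405640e-02
  5.75483405e+01 -2.34501441e+01] [-1.33618654  0.31023935  6.78629678] [0.03913118 0.28606637 0.12445484]
```

View pics/w3c.png

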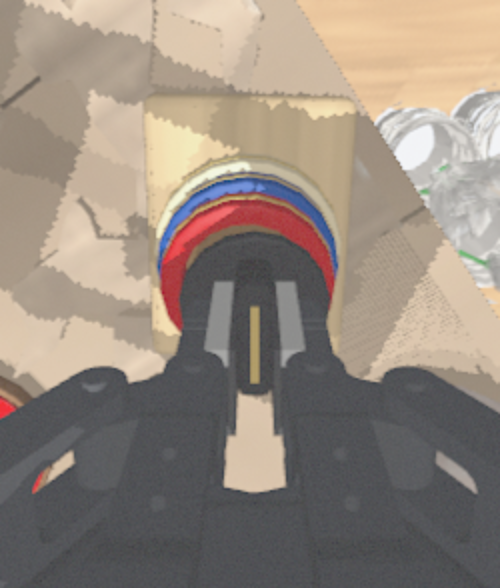

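The wing now lies along the foot's long side, with the foot edges vertical in the picture. I'll lift it.

Request:
step_arm --steps '[[[0,0,-0.02],0,1],[[0,0,-0.05],0,1],[[0,0,-0.08],0,1],[[0,0,-0.11],0,1],[[0,0,-0.11],0,1]]'

```text
clock: 5.72
position: [571.8, 380.3, 90.2]
ee_rot: [[-0.819, 0.574, 0.002], [0.574, 0.819, 0.001], [-0.001, 0.002, -1.0]]
ft_force: [1.0, 0.2, -0.4]
grip_width: 0.1
gripper_force: 60.5
```

Request:
step_arm --steps '[[[0,0,-0.1],0,1],[[0,0,-0.2],0,1],[[0,0,-0.25],0,1],[[0,0,-0.25],0,1],[[0,0,-0.25],0,1]]'

```text
clock: 6.13
position: [571.4, 380.1, 139.0]
ee_rot: [[-0.819, 0.574, 0.001], [0.574, 0.819, 0.001], [-0.001, 0.002, -1.0]]
ft_force: [-0.6, 0.3, -0.9]
grip_width: 0.099
gripper_force: 60.5
```

Run:
```python
from h import *
s=telemetry.read_state();p=np.array(s["position"]);print(p,s["grip_width"],s["ft_force"])
im,K,T=grab("wrist","w4")
for h in blobs(mask(im,"white"),300)[:4]: print(h[:,0].mean(0),circ(h,K,T,18))
print(to_tool([402.5-p[0],360.5-p[1],0]))
```

```text
[571.36090706 380.05150277 138.96739105] 0.0992252492117012 [-0.64019276  0.34113056 -0.86784373]
[134.52777778  43.33333333] [414.5 370.2  77.3  79.8]
[368.73333333 148.53333333] [611.3 489.   62.2 126.3]
[77.13333333 43.13333333] [390.1 339.5  62.2  75. ]
[424.93333333 192.4       ] [678.4 518.2  51.8  86.1]
[ 6.35291208e-01 -5.64634017e-01  4.33762576e-04]
```

Request:
step_arm --steps '[[[0.635,-0.565,0],0,1],[[0.635,-0.565,0],0,1],[[0.635,-0.565,0],0,1],[[0.635,-0.565,0],0,1],[[0.635,-0.565,0.1],0,1]]'

```text
clock: 6.6
position: [396.5, 359.3, 119.0]
ee_rot: [[-0.82, 0.572, -0.002], [0.573, 0.82, 0.0], [0.002, -0.001, -1.0]]
ft_force: [0.6, 1.4, -0.1]
grip_width: 0.099
gripper_force: 60.5
```

Request:
step_arm --steps '[[[0,0,0.15],0,1],[[0,0,0.3],0,1],[[0,0,0.4],0,1],[[0,0,0.43],0,1],[[0,0,0.45],0,1]]'

```text
clock: 7.02
position: [398.6, 357.6, 26.9]
ee_rot: [[-0.819, 0.574, -0.008], [0.574, 0.819, -0.006], [0.003, -0.01, -1.0]]
ft_force: [-12.9, -9.7, 33.9]
grip_width: 0.096
gripper_force: 65.4
```

Request:
step_arm --steps '[[[0,0,0],0,1],[[0,0,0],0,1],[[0,0,0],0,1]]'

```text
clock: 7.27
position: [402.4, 360.3, 28.5]
ee_rot: [[-0.819, 0.574, 0.0], [0.574, 0.819, 0.0], [-0.0, 0.001, -1.0]]
ft_force: [0.1, -0.2, 0.1]
grip_width: 0.097
gripper_force: 60.5
```

Request:
step_arm --steps '[[[0,0,0.006],0,1],[[0,0,0.006],0,0.5],[[0,0,0.006],0,0.5],[[0,0,0.006],0,0.5],[[0,0,0.006],0,0.5]]'

```text
clock: 7.68
position: [402.1, 360.2, 27.2]
ee_rot: [[-0.819, 0.574, 0.0], [0.574, 0.819, 0.0], [-0.0, 0.0, -1.0]]
ft_force: [1.3, -0.9, 0.4]
grip_width: 0.5
gripper_force: 0.0
```

Request:
step_arm --steps '[[[0,0,-0.1],0,0.5],[[0,0,-0.3],0,0.5],[[0,0,-0.5],0,0.2],[[0,0,-0.7],0,0],[[0,0,-0.75],0,0]]'

```text
clock: 8.1
position: [405.4, 362.9, 184.9]
ee_rot: [[-0.819, 0.574, 0.009], [0.574, 0.819, 0.008], [-0.003, 0.011, -1.0]]
ft_force: [0.6, 1.3, -0.1]
grip_width: 0.902
gripper_force: 0.0
```

Run:
```python
from h import *
s=telemetry.read_state();p=np.array(s["position"]);print(s["clock"],p,s["grip_width"])
im,K,T=grab("wrist")
im2,K2,T2=grab("side")
for h in blobs(mask(im2,"red"),40)[:3]: print(h[:,0].mean(0),circ(h,K2,T2,49))
cv2.imwrite("pics/m5.png",cv2.resize(np.hstack([im,im2]),(800,300))[:,:,::-1])
for c,z in(("red",12),("ivory",12)):
    for h in blobs(mask(im,c),100)[:3]: print(c,h[:,0].mean(0).round(),circ(h,K,T,z))
print(to_tool([571.3-p[0],380-p[1],0]))
```

```text
8.1 [405.40021336 362.92073945 184.89115686] 0.9015781585331314
[191.75 263.1 ] [573.2 378.9  52.7  54.9]
[218.17647059 221.23529412] [567.8 253.7  66.7  67.5]
red [248. 321.] [573.4 226.7  50.2  71.6]
red [333. 292.] [599.6 353.4  15.6  45.2]
ivory [246.  55.] [285.9 405.8  55.5 192.9]
ivory [258. 173.] [402.1 358.2 105.9 109. ]
ivory [400.  75.] [394.9 527.4  28.1 147.1]
[-0.63026131  0.54598263  0.00588701]
```

View pics/m5.png

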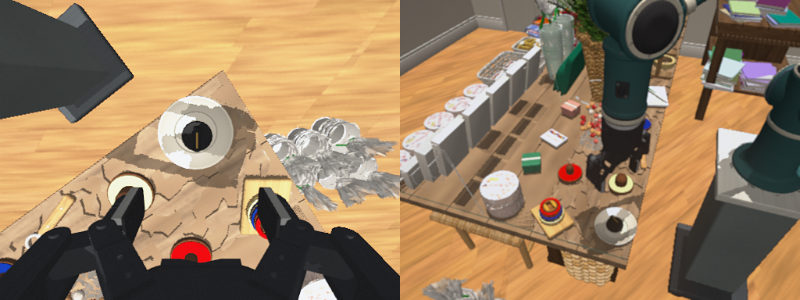

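The knob stands upright in the dish at wrist-image (258,175), and the red bangle is free on the tower. Next is the red bangle.

Request:
step_arm --steps '[[[-0.635,0.564,0],0,0],[[-0.635,0.564,0],0,0],[[-0.635,0.564,0],0,0],[[-0.635,0.564,0],0,0],[[-0.635,0.564,0.1],0,0]]'

```text
clock: 8.62
position: [579.1, 380.7, 158.8]
ee_rot: [[-0.818, 0.576, 0.009], [0.576, 0.818, 0.004], [-0.005, 0.008, -1.0]]
ft_force: [0.9, 0.6, 0.8]
grip_width: 0.999
gripper_force: 0.0
```

Request:
step_arm --steps '[[[0,0,0.1],0,0],[[0,0,0.1],0,0],[[0,0,0.1],0,0]]'

```text
clock: 8.87
position: [568.2, 377.9, 132.5]
ee_rot: [[-0.819, 0.574, -0.007], [0.574, 0.819, -0.004], [0.003, -0.008, -1.0]]
ft_force: [-0.8, -0.0, -0.3]
grip_width: 1.001
gripper_force: 0.0
```

Run:
```python
from h import *
s=telemetry.read_state();p=np.array(s["position"]);print(s["clock"],p,s["grip_width"])
im,K,T=grab("wrist","w6")
for c,z in(("red",56),("blue",42)):
    for h in blobs(mask(im,c),100)[:3]: print(c,h[:,0].mean(0).round(),circ(h,K,T,z))
for h in blobs(mask(im,"red"),100)[:3]: print("form?",circ(h,K,T,12))
for h in blobs(mask(im,"ivory"),100)[:5]: print("form?",circ(h,K,T,12))
print(to_tool([571-p[0],380-p[1],42-p[2]]))
```

```text
8.8667 [568.21172989 377.92970065 132.50924388] 1.0006942309017073
red [262. 201.] [569.2 379.4  51.8  52.7]
red [128. 259.] [555.6 251.4  30.9  49.8]
blue [262. 177.] [568.8 379.5  57.1  57.5]
form? [581.8 370.9  62.2  63.3]
form? [565.4 217.1  37.1  59.8]
form? [424.9 214.5  67.8  70.7]
form? [417.  334.9  51.7  87.4]
form? [528.1 376.6  20.7  26.6]
form? [413.1 362.2  32.2  39.4]
form? [570.6 378.3  60.1  65.7]
[-0.0062975   0.01832603  0.45246447]
```

Request:
step_arm --steps '[[[0,0,0.12],0,0],[[0,0,0.25],0,0],[[0,0,0.36],0,0],[[0,0,0.43],0,0],[[0,0,0.46],0,0]]'

```text
clock: 9.33
position: [569.2, 379.1, 43.3]
ee_rot: [[-0.819, 0.573, -0.002], [0.573, 0.819, -0.001], [0.001, -0.003, -1.0]]
ft_force: [-0.6, -0.9, -0.4]
grip_width: 1.002
gripper_force: 0.0
```

Request:
step_arm --steps '[[[0,0,0],0,0],[[0,0,0],0,0],[[0,0,0],0,0]]'

```text
clock: 9.58
position: [572.0, 380.5, 47.2]
ee_rot: [[-0.819, 0.574, 0.003], [0.574, 0.819, 0.002], [-0.001, 0.003, -1.0]]
ft_force: [0.1, 0.5, 0.4]
grip_width: 1.002
gripper_force: 0.0
```

Request:
step_arm --steps '[[[0,0,0.025],0,0],[[0,0,0.025],0,0.4],[[0,0,0.025],0,1],[[0,0,0.025],0,1],[[0,0,0.025],0,1]]'

```text
clock: 10.0
position: [571.2, 379.8, 41.2]
ee_rot: [[-0.819, 0.574, 0.001], [0.574, 0.819, 0.0], [-0.0, 0.001, -1.0]]
ft_force: [-0.8, -0.4, 1.8]
grip_width: 0.596
gripper_force: 62.3
```

Request:
step_arm --steps '[[[0,0,0],0,1],[[0,0,0],0,1],[[0,0,0],0,1]]'

```text
clock: 10.25
position: [571.2, 379.9, 41.1]
ee_rot: [[-0.819, 0.574, 0.001], [0.574, 0.819, 0.001], [-0.0, 0.001, -1.0]]
ft_force: [-1.0, -0.6, 4.8]
grip_width: 0.598
gripper_force: 62.6
```

Run:
```python
from h import *
im,K,T=grab("wrist")
g=(255*(im/255.)**0.5).astype(np.uint8)[100:]
cv2.imwrite("pics/w7.png",cv2.resize(g,None,fx=1.5,fy=1.5)[:,:,::-1])
```

```text
(no output)
```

View pics/w7.png

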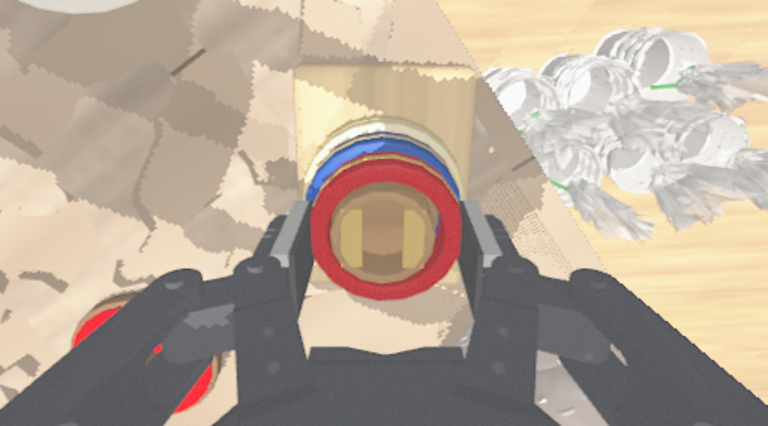

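The red bangle is held centrally between the pads at (385,230).

Request:
step_arm --steps '[[[0,0,-0.05],0,1],[[0,0,-0.15],0,1],[[0,0,-0.28],0,1],[[0,0,-0.35],0,1],[[0,0,-0.35],0,1]]'

```text
clock: 10.72
position: [573.6, 381.4, 115.2]
ee_rot: [[-0.819, 0.574, 0.007], [0.574, 0.819, 0.004], [-0.003, 0.008, -1.0]]
ft_force: [1.3, 0.4, 0.5]
grip_width: 0.602
gripper_force: 62.5
```

Request:
step_arm --steps '[[[-0.16,-0.2,0],0,1],[[-0.32,-0.4,0],0,1],[[-0.44,-0.54,0],0,1],[[-0.495,-0.61,0],0,1],[[-0.495,-0.61,0],0,1]]'

```text
clock: 11.13
position: [581.0, 217.0, 108.4]
ee_rot: [[-0.817, 0.577, -0.003], [0.577, 0.817, -0.003], [0.0, -0.004, -1.0]]
ft_force: [-0.8, -0.3, -0.3]
grip_width: 0.596
gripper_force: 62.5
```

Request:
step_arm --steps '[[[0,0,0],0,1],[[0,0,0],0,1],[[0,0,0],0,1]]'

```text
clock: 11.38
position: [581.6, 223.9, 109.6]
ee_rot: [[-0.819, 0.573, -0.0], [0.573, 0.819, 0.0], [0.001, 0.0, -1.0]]
ft_force: [0.3, -0.5, -0.4]
grip_width: 0.598
gripper_force: 62.5
```

Run:
```python
from h import *
s=telemetry.read_state();p=np.array(s["position"]);print(s["clock"],p,s["grip_width"])
im,K,T=grab("wrist","w8")
# bangle bottom/top about 42-41 => ring top at TCP+14.8
for h in blobs(mask(im,"red"),100)[:3]: print(h[:,0].mean(0).round(),"held",circ(h,K,T,p[2]+14.8),"form",circ(h,K,T,12))
g=(255*(im/255.)**0.5).astype(np.uint8)[60:]
cv2.imwrite("pics/w8b.png",cv2.resize(g,None,fx=1.5,fy=1.5)[:,:,::-1])
```

```text
11.3833 [581.60344393 223.94217769 109.64039187] 0.598065578897361
[257. 252.] held [580.  224.7  52.1  53.8] form [633.6 187.2  98.  101.3]
[249. 180.] held [553.6 241.7  37.5  40.8] form [583.9 219.3  70.6  76.9]
[ 59. 309.] held [545.6 117.   13.3  24.9] form [568.9 -15.5  25.1  46.9]
```

View pics/w8b.png

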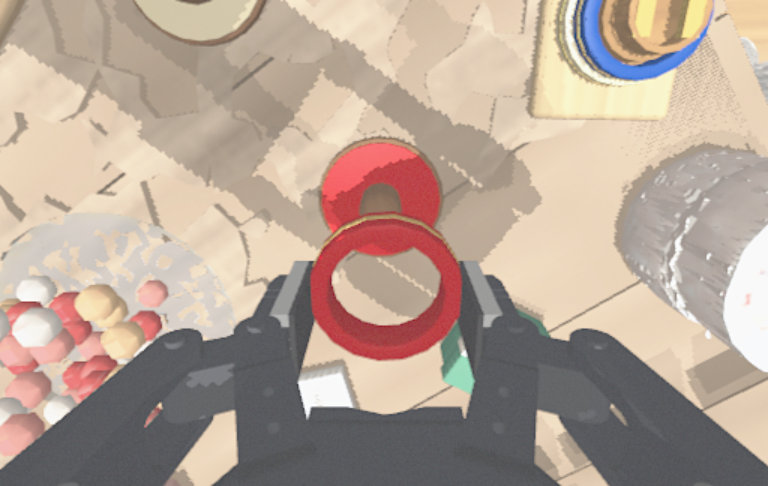

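The held ring (385,290) is level, and the form's stub sits just ahead of it (383,200), on the same line.

Request:
step_arm --steps '[[[-0.01,0,0.12],0,1],[[-0.01,0,0.24],0,1],[[-0.01,0,0.34],0,1],[[-0.01,0,0.41],0,1],[[-0.01,0,0.44],0,1]]'

```text
clock: 11.85
position: [581.4, 222.3, 19.2]
ee_rot: [[-0.82, 0.573, -0.004], [0.573, 0.82, -0.001], [0.003, -0.003, -1.0]]
ft_force: [-0.8, -0.2, -0.5]
grip_width: 0.598
gripper_force: 62.5
```

Request:
step_arm --steps '[[[0,0,0.01],0,1],[[0,0,0.02],0,1],[[0,0,0.03],0,1],[[0,0,0.045],0,1],[[0,0,0.045],0,1]]'

```text
clock: 12.27
position: [583.9, 221.9, 13.6]
ee_rot: [[-0.819, 0.574, 0.001], [0.574, 0.819, 0.0], [-0.001, 0.001, -1.0]]
ft_force: [0.0, 0.1, -0.5]
grip_width: 0.598
gripper_force: 62.5
```

Request:
step_arm --steps '[[[0,0,0.01],0,1],[[0,0,0.01],0,1],[[0,0,0.01],0,0],[[0,0,0.01],0,0],[[0,0,0.01],0,0]]'

```text
clock: 12.68
position: [583.6, 221.8, 11.3]
ee_rot: [[-0.819, 0.574, 0.0], [0.574, 0.819, 0.0], [-0.0, 0.0, -1.0]]
ft_force: [0.6, 0.3, 0.3]
grip_width: 0.984
gripper_force: 0.0
```

Request:
step_arm --steps '[[[0,0,-0.1],0,0],[[0,0,-0.3],0,0],[[0,0,-0.5],0,0],[[0,0,-0.6],0,0],[[0,0,-0.6],0,0]]'

```text
clock: 13.1
position: [588.1, 223.3, 138.6]
ee_rot: [[-0.819, 0.574, 0.012], [0.574, 0.819, 0.004], [-0.007, 0.01, -1.0]]
ft_force: [1.4, -0.4, 0.8]
grip_width: 1.001
gripper_force: 0.0
```

Request:
step_arm --steps '[[[0.16,0.2,0],0,0],[[0.32,0.4,0],0,0],[[0.44,0.54,0],0,0],[[0.505,0.61,0],0,0],[[0.505,0.61,0],0,0]]'

```text
clock: 13.52
position: [569.2, 385.6, 130.3]
ee_rot: [[-0.821, 0.57, -0.0], [0.57, 0.821, 0.003], [0.002, 0.002, -1.0]]
ft_force: [0.6, -0.5, 0.6]
grip_width: 0.997
gripper_force: 0.0
```

Request:
step_arm --steps '[[[0,0,0],0,0],[[0,0,0],0,0],[[0,0,0],0,0]]'

```text
clock: 13.77
position: [570.5, 378.2, 130.2]
ee_rot: [[-0.818, 0.575, -0.001], [0.575, 0.818, -0.001], [0.0, -0.002, -1.0]]
ft_force: [0.2, 0.1, 0.7]
grip_width: 1.0
gripper_force: 0.0
```

Run:
```python
from h import *
s=telemetry.read_state();p=np.array(s["position"]);print(s["clock"],p,s["grip_width"])
im,K,T=grab("wrist","w9")
for c,z in(("blue",42),("red",12),("red",26),("ivory",12)):
    for h in blobs(mask(im,c),100)[:3]: print(c,z,h[:,0].mean(0).round(),circ(h,K,T,z))
im,K,T=grab("side")
g=(255*(im/255.)**0.7).astype(np.uint8)
cv2.imwrite("pics/s9.png",cv2.resize(g[130:320,140:330],None,fx=3,fy=3,interpolation=cv2.INTER_CUBIC)[:,:,::-1])
```

```text
13.7667 [570.50396161 378.2260143  130.23274231] 0.9995549138967005
blue 42 [258. 196.] [569.2 379.3  57.7  58.2]
red 12 [124. 262.] [566.1 218.4  38.9  61.4]
red 26 [124. 262.] [563.  229.3  36.8  58.1]
ivory 12 [ 30. 157.] [425.7 214.9  65.6  71.1]
ivory 12 [109.  87.] [422.5 327.2  31.7  85.1]
ivory 12 [229. 151.] [528.  375.9  19.2  25.1]
```

View pics/s9.png

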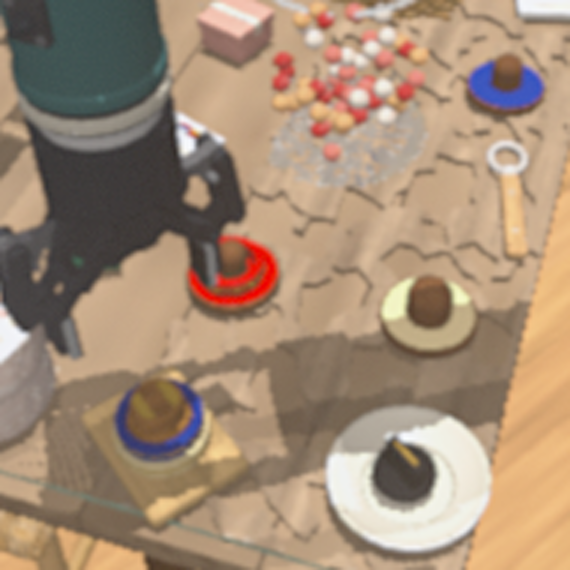

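The red bangle is seated round its stub at (233,270), and the blue ring is now on top of the tower. Next is blue.

Request:
step_arm --steps '[[[0,0,0.12],0,0],[[0,0,0.25],0,0],[[0,0,0.36],0,0],[[0,0,0.44],0,0],[[0,0,0.47],0,0]]'

```text
clock: 14.28
position: [569.0, 377.0, 33.6]
ee_rot: [[-0.818, 0.575, -0.005], [0.575, 0.818, -0.003], [0.002, -0.005, -1.0]]
ft_force: [0.4, -0.0, -0.7]
grip_width: 0.998
gripper_force: 0.0
```

Request:
step_arm --steps '[[[0,0,0.01],0,0],[[0,0,0.02],0,0],[[0,0,0.03],0,0],[[0,0,0.03],0,0]]'

```text
clock: 14.62
position: [571.7, 379.9, 32.3]
ee_rot: [[-0.819, 0.574, 0.002], [0.574, 0.819, 0.001], [-0.001, 0.002, -1.0]]
ft_force: [-0.2, -0.0, 0.1]
grip_width: 1.0
gripper_force: 0.0
```

Request:
step_arm --steps '[[[0,0,0.025],0,0],[[0,0,0.025],0,0.3],[[0,0,0.025],0,1],[[0,0,0.025],0,1],[[0,0,0.025],0,1]]'

```text
clock: 15.03
position: [571.3, 380.0, 26.9]
ee_rot: [[-0.819, 0.574, 0.001], [0.574, 0.819, 0.001], [-0.001, 0.001, -1.0]]
ft_force: [0.3, -0.6, 1.5]
grip_width: 0.666
gripper_force: 64.1
```

Request:
step_arm --steps '[[[0,0,0],0,1],[[0,0,0],0,1],[[0,0,0],0,1]]'

```text
clock: 15.28
position: [571.2, 379.9, 26.8]
ee_rot: [[-0.819, 0.574, 0.001], [0.574, 0.819, 0.001], [-0.0, 0.001, -1.0]]
ft_force: [0.1, 0.9, 3.6]
grip_width: 0.663
gripper_force: 64.5
```

Request:
step_arm --steps '[[[0,0,-0.05],0,1],[[0,0,-0.15],0,1],[[0,0,-0.3],0,1],[[0,0,-0.45],0,1],[[0,0,-0.5],0,1]]'

```text
clock: 15.7
position: [573.0, 381.0, 131.4]
ee_rot: [[-0.819, 0.574, 0.006], [0.574, 0.819, 0.004], [-0.003, 0.006, -1.0]]
ft_force: [1.0, 1.3, 0.8]
grip_width: 0.662
gripper_force: 64.1
```

Run:
```python
from h import *
s=telemetry.read_state();p=np.array(s["position"]);print(s["clock"],p,s["grip_width"],np.round(s["joint_pos"],1))
im,K,T=grab("wrist")
g=(255*(im/255.)**0.5).astype(np.uint8)[60:]
cv2.imwrite("pics/w10.png",cv2.resize(g,None,fx=1.2,fy=1.2)[:,:,::-1])
for h in blobs(mask(im,"blue"),100)[:3]: print(h[:,0].mean(0).round(),"held",circ(h,K,T,p[2]+14.8))
```

```text
15.7 [572.96812534 380.95298342 131.42803765] 0.6623823298663105 [ 31.5  20.4  95.9  -0.   63.3 -23.4]
[259. 258.] held [571.7 381.4  58.1  59.8]
```

View pics/w10.png

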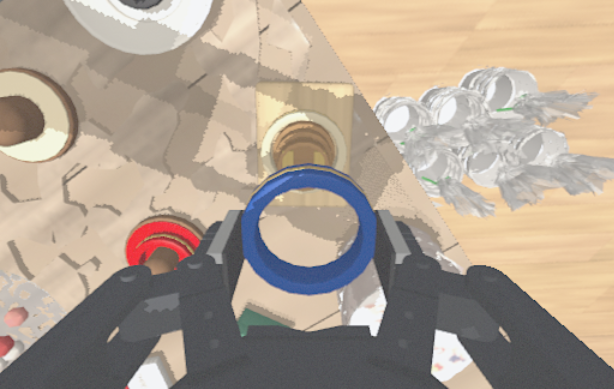

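The blue ring is held level at (310,230). I'll carry it round the inside of the jar to the blue form.

Request:
step_arm --steps '[[[0.02,-0.19,0],0,1],[[0.04,-0.39,0],0,1],[[0.06,-0.58,0],0,1],[[0.063,-0.655,0],0,1]]'

```text
clock: 16.08
position: [479.7, 275.5, 122.9]
ee_rot: [[-0.819, 0.574, -0.007], [0.574, 0.819, -0.004], [0.004, -0.008, -1.0]]
ft_force: [-0.1, -0.7, -0.6]
grip_width: 0.662
gripper_force: 64.1
```

Request:
step_arm --steps '[[[0.02,-0.19,0],0,1],[[0.04,-0.39,0],0,1],[[0.06,-0.58,0],0,1],[[0.063,-0.655,0],0,1]]'

```text
clock: 16.42
position: [394.1, 176.0, 123.1]
ee_rot: [[-0.819, 0.574, -0.007], [0.574, 0.819, -0.003], [0.004, -0.007, -1.0]]
ft_force: [0.4, -0.1, -0.6]
grip_width: 0.667
gripper_force: 64.2
```

Request:
step_arm --steps '[[[-0.13,-0.15,0],-0.23,1],[[-0.26,-0.3,0],-0.46,1],[[-0.39,-0.46,0],-0.69,1],[[-0.417,-0.49,0],-0.75,1]]'

```text
clock: 16.75
position: [410.4, 49.4, 124.8]
ee_rot: [[-0.977, 0.212, -0.002], [0.212, 0.977, -0.001], [0.002, -0.001, -1.0]]
ft_force: [0.6, 0.3, 0.6]
grip_width: 0.665
gripper_force: 64.1
```

Request:
step_arm --steps '[[[-0.05,-0.18,0],-0.23,1],[[-0.11,-0.36,0],-0.46,1],[[-0.17,-0.52,0],-0.69,1],[[-0.197,-0.612,0],-0.75,1],[[-0.197,-0.612,0],-0.75,1]]'

```text
clock: 17.17
position: [423.3, -80.4, 125.2]
ee_rot: [[-0.985, -0.172, -0.001], [-0.172, 0.985, -0.002], [0.001, -0.001, -1.0]]
ft_force: [-0.5, 0.3, -0.8]
grip_width: 0.664
gripper_force: 64.2
```

Request:
step_arm --steps '[[[0,0,0],0,1],[[0,0,0],0,1],[[0,0,0],0,1]]'

```text
clock: 17.42
position: [422.9, -75.6, 125.2]
ee_rot: [[-0.985, -0.173, -0.002], [-0.173, 0.985, 0.001], [0.001, 0.001, -1.0]]
ft_force: [-0.9, -0.1, -0.2]
grip_width: 0.66
gripper_force: 64.2
```

Run:
```python
from h import *
s=telemetry.read_state();p=np.array(s["position"]);print(s["clock"],p,s["grip_width"],np.round(s["joint_pos"],1),np.round(s["ee_rot"],3).tolist())
im,K,T=grab("wrist")
g=(255*(im/255.)**0.5).astype(np.uint8)[20:]
cv2.imwrite("pics/w11.png",cv2.resize(g,None,fx=1.4,fy=1.4)[:,:,::-1])
for h in blobs(mask(im,"blue"),100)[:3]: print(h[:,0].mean(0).round(),"held",circ(h,K,T,p[2]+15),"form",circ(h,K,T,12))
```

```text
17.4167 [422.89799641 -75.55117028 125.24557489] 0.6599458608536057 [ -13.5   -6.5  126.9    0.    59.7 -113.5] [[-0.985, -0.173, -0.002], [-0.173, 0.985, 0.001], [0.001, 0.001, -1.0]]
[259. 259.] held [421.2 -76.9  57.9  59.5] form [495.1 -63.7 116.4 119.5]
[252. 174.] held [385.  -85.9  34.5  34.7] form [422.4 -81.8  69.3  69.7]
```

View pics/w11.png

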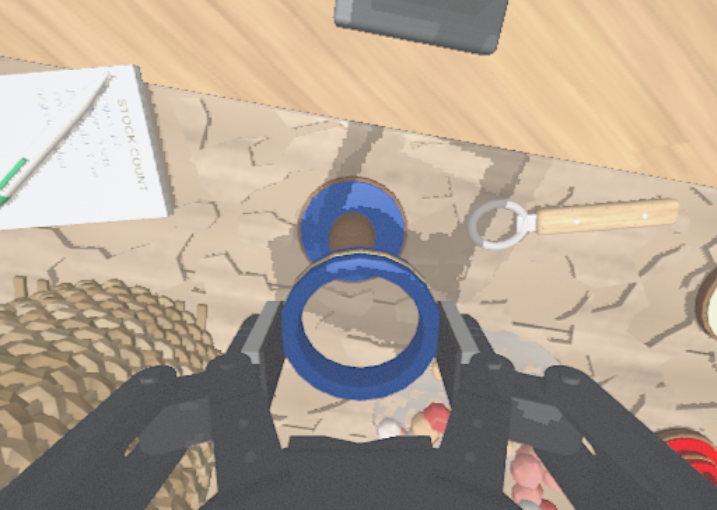

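The ring is held at (360,325). The blue form (353,225) sits about 4 mm to the left of it, so I'll correct and lower.

Request:
step_arm --steps '[[[0,-0.02,0.14],0,1],[[0,-0.02,0.28],0,1],[[0,-0.02,0.4],0,1],[[0,-0.02,0.47],0,1],[[0,-0.02,0.505],0,1]]'

```text
clock: 17.88
position: [422.2, -78.9, 22.7]
ee_rot: [[-0.985, -0.175, -0.004], [-0.175, 0.985, 0.001], [0.004, 0.002, -1.0]]
ft_force: [0.0, 0.9, -0.4]
grip_width: 0.665
gripper_force: 64.2
```

Request:
step_arm --steps '[[[0,0,0.01],0,1],[[0,0,0.02],0,1],[[0,0,0.04],0,1],[[0,0,0.05],0,1],[[0,0,0.05],0,1]]'

```text
clock: 18.3
position: [424.9, -80.6, 15.5]
ee_rot: [[-0.985, -0.173, 0.001], [-0.173, 0.985, -0.0], [-0.001, -0.0, -1.0]]
ft_force: [-0.6, -0.0, -0.2]
grip_width: 0.661
gripper_force: 64.2
```

Request:
step_arm --steps '[[[0,0,0.02],0,1],[[0,0,0.02],0,1],[[0,0,0.02],0,0],[[0,0,0.02],0,0],[[0,0,0.02],0,0]]'

```text
clock: 18.72
position: [424.6, -80.6, 11.2]
ee_rot: [[-0.985, -0.173, 0.0], [-0.173, 0.985, -0.0], [-0.0, -0.0, -1.0]]
ft_force: [0.2, 0.1, 0.3]
grip_width: 1.001
gripper_force: 0.0
```

Request:
step_arm --steps '[[[0,0,-0.1],0,0],[[0,0,-0.25],0,0],[[0,0,-0.42],0,0],[[0,0,-0.55],0,0],[[0,0,-0.575],0,0]]'

```text
clock: 19.13
position: [428.1, -81.5, 131.4]
ee_rot: [[-0.985, -0.173, 0.009], [-0.173, 0.985, -0.002], [-0.009, -0.004, -1.0]]
ft_force: [1.7, -0.8, 0.1]
grip_width: 1.005
gripper_force: 0.0
```

Request:
step_arm --steps '[[[-0.02,0.18,0],0.23,0],[[-0.04,0.36,0],0.46,0],[[-0.05,0.54,0],0.69,0],[[-0.055,0.66,0],0.75,0]]'

```text
clock: 19.47
position: [412.0, 52.5, 125.9]
ee_rot: [[-0.975, 0.223, 0.0], [0.223, 0.975, 0.0], [-0.0, 0.0, -1.0]]
ft_force: [0.6, 0.1, 0.3]
grip_width: 1.002
gripper_force: 0.0
```

Request:
step_arm --steps '[[[0.05,0.18,0],0.23,0],[[0.11,0.36,0],0.46,0],[[0.17,0.52,0],0.69,0],[[0.197,0.612,0],0.75,0]]'

```text
clock: 19.8
position: [399.5, 181.3, 125.7]
ee_rot: [[-0.816, 0.578, -0.0], [0.578, 0.816, 0.0], [0.001, 0.0, -1.0]]
ft_force: [0.3, 0.5, -0.3]
grip_width: 1.0
gripper_force: 0.0
```

Request:
step_arm --steps '[[[-0.02,0.19,0],0,0],[[-0.04,0.39,0],0,0],[[-0.06,0.58,0],0,0],[[-0.063,0.655,0],0,0]]'

```text
clock: 20.13
position: [488.9, 283.1, 126.0]
ee_rot: [[-0.82, 0.573, 0.003], [0.573, 0.82, 0.002], [-0.001, 0.003, -1.0]]
ft_force: [0.7, -0.9, 0.3]
grip_width: 1.001
gripper_force: 0.0
```

Request:
step_arm --steps '[[[-0.02,0.19,0],0,0],[[-0.04,0.39,0],0,0],[[-0.06,0.58,0],0,0],[[-0.063,0.655,0],0,0],[[-0.063,0.655,0],0,0]]'

```text
clock: 20.55
position: [573.4, 382.3, 125.0]
ee_rot: [[-0.82, 0.573, 0.001], [0.573, 0.82, 0.001], [-0.0, 0.001, -1.0]]
ft_force: [0.3, -0.5, 0.1]
grip_width: 0.999
gripper_force: 0.0
```

Request:
step_arm --steps '[[[0,0,0],0,0],[[0,0,0],0,0],[[0,0,0],0,0],[[0,0,0],0,0]]'

```text
clock: 20.88
position: [570.6, 378.3, 126.0]
ee_rot: [[-0.819, 0.574, -0.001], [0.574, 0.819, -0.001], [0.0, -0.001, -1.0]]
ft_force: [0.0, 0.2, 0.1]
grip_width: 1.001
gripper_force: 0.0
```

Run:
```python
from h import *
s=telemetry.read_state();p=np.array(s["position"]);print(s["clock"],p,s["grip_width"],np.round(s["joint_pos"],1),np.round(s["ee_rot"],3).tolist())
im,K,T=grab("side")
g=(255*(im/255.)**0.7).astype(np.uint8)
cv2.imwrite("pics/s12.png",cv2.resize(g[130:320,140:330],None,fx=3,fy=3,interpolation=cv2.INTER_CUBIC)[:,:,::-1])
im,K,T=grab("wrist","w12")
for h in blobs(mask(im,"ivory"),100)[:8]: print(h[:,0].mean(0).round(),"tower",circ(h,K,T,28),"form",circ(h,K,T,12))
print(to_tool([571.2-p[0],379.9-p[1],12-p[2]]))
```

```text
20.8833 [570.64392829 378.30418211 125.98842651] 1.0006986808846847 [ 31.5  20.6  96.3  -0.   63.2 -23.5] [[-0.819, 0.574, -0.001], [0.574, 0.819, -0.001], [0.0, -0.001, -1.0]]
[ 32. 159.] tower [429.7 227.   65.6  65.8] form [424.4 214.   70.   70.2]
[108.  76.] tower [416.6 351.3  73.4  92.1] form [410.5 346.6  78.3  98.2]
[258. 188.] tower [570.7 372.9  63.6  77.9] form [574.8 369.7  67.9  83.1]
[229. 153.] tower [526.4 378.8  18.9  22.5] form [527.6 375.9  20.2  24. ]
[140.  52.] tower [417.1 365.   35.1  37.6] form [411.  361.2  37.4  40.1]
[287. 137.] tower [545.4 425.3   9.4  22.1] form [547.8 425.5  10.   23.6]
[0.00234197 0.00814966 0.56994169]
```

View pics/s12.png

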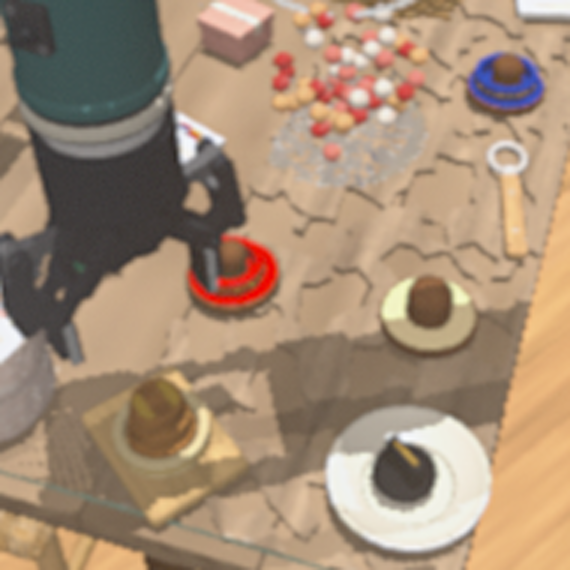

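Blue is seated at (507,80), and only the ivory bangle is left on the tower.

Request:
step_arm --steps '[[[0,0.004,0.14],0,0],[[0,0.004,0.28],0,0],[[0,0.004,0.4],0,0],[[0,0.004,0.48],0,0],[[0,0.004,0.52],0,0]]'

```text
clock: 21.4
position: [569.8, 378.5, 19.1]
ee_rot: [[-0.819, 0.574, -0.004], [0.574, 0.819, -0.002], [0.002, -0.004, -1.0]]
ft_force: [-1.2, 0.4, -0.9]
grip_width: 1.003
gripper_force: 0.0
```

Request:
step_arm --steps '[[[0,0,0.01],0,0],[[0,0,0.02],0,0],[[0,0,0.03],0,0],[[0,0,0.04],0,0],[[0,0,0.04],0,0]]'

```text
clock: 21.82
position: [572.6, 380.5, 15.1]
ee_rot: [[-0.819, 0.574, 0.002], [0.574, 0.819, 0.001], [-0.001, 0.002, -1.0]]
ft_force: [-0.6, 1.0, -0.9]
grip_width: 1.002
gripper_force: 0.0
```

Request:
step_arm --steps '[[[0,0,0.014],0,0],[[0,0,0.014],0,0.3],[[0,0,0.014],0,1],[[0,0,0.014],0,1],[[0,0,0.014],0,1]]'

```text
clock: 22.23
position: [572.3, 380.4, 12.4]
ee_rot: [[-0.819, 0.574, 0.001], [0.574, 0.819, 0.0], [-0.0, 0.001, -1.0]]
ft_force: [-2.0, -0.8, 5.4]
grip_width: 0.738
gripper_force: 65.8
```

Request:
step_arm --steps '[[[0,0,0],0,1],[[0,0,0],0,1],[[0,0,0],0,1]]'

```text
clock: 22.48
position: [572.3, 380.4, 12.4]
ee_rot: [[-0.819, 0.574, 0.001], [0.574, 0.819, 0.0], [-0.0, 0.001, -1.0]]
ft_force: [-2.1, -0.8, 5.9]
grip_width: 0.741
gripper_force: 65.8
```

Request:
step_arm --steps '[[[0,0,-0.05],0,1],[[0,0,-0.15],0,1],[[0,0,-0.3],0,1],[[0,0,-0.45],0,1],[[0,0,-0.55],0,1]]'

```text
clock: 22.9
position: [572.9, 380.8, 124.7]
ee_rot: [[-0.819, 0.574, 0.003], [0.574, 0.819, 0.002], [-0.001, 0.003, -1.0]]
ft_force: [-0.2, 0.6, -0.8]
grip_width: 0.737
gripper_force: 65.7
```

Request:
step_arm --steps '[[[0.02,-0.19,0],0,1],[[0.04,-0.38,0],0,1],[[0.06,-0.52,0],0,1],[[0.063,-0.55,0],0,1]]'

```text
clock: 23.23
position: [494.5, 293.9, 120.6]
ee_rot: [[-0.819, 0.574, -0.004], [0.574, 0.819, -0.003], [0.002, -0.005, -1.0]]
ft_force: [-1.6, -0.9, -1.5]
grip_width: 0.736
gripper_force: 65.8
```

Request:
step_arm --steps '[[[0.02,-0.19,0],0,1],[[0.04,-0.38,0],0,1],[[0.06,-0.5,0],0,1],[[0.063,-0.55,0],0,1],[[0.063,-0.55,0],0,1]]'

```text
clock: 23.65
position: [423.9, 213.3, 121.3]
ee_rot: [[-0.818, 0.575, -0.0], [0.575, 0.818, -0.0], [0.0, -0.0, -1.0]]
ft_force: [0.4, -0.4, -1.6]
grip_width: 0.738
gripper_force: 65.8
```

Request:
step_arm --steps '[[[0,0,0],0,1],[[0,0,0],0,1],[[0,0,0],0,1]]'

```text
clock: 23.9
position: [426.6, 215.6, 121.9]
ee_rot: [[-0.819, 0.574, 0.001], [0.574, 0.819, 0.001], [-0.001, 0.002, -1.0]]
ft_force: [-0.1, -0.2, -1.4]
grip_width: 0.735
gripper_force: 65.8
```

Run:
```python
from h import *
s=telemetry.read_state();p=np.array(s["position"]);print(s["clock"],p,s["grip_width"],np.round(s["ee_rot"],3).tolist())
im,K,T=grab("wrist")
g=(255*(im/255.)**0.5).astype(np.uint8)[20:]
cv2.imwrite("pics/w13.png",cv2.resize(g,None,fx=1.4,fy=1.4)[:,:,::-1])
for h in blobs(mask(im,"ivory"),100)[:4]: print(h[:,0].mean(0).round(),"held",circ(h,K,T,p[2]+15.6),"form",circ(h,K,T,12))
```

```text
23.9 [426.57435592 215.59051366 121.87151775] 0.7353924291323641 [[-0.819, 0.574, 0.001], [0.574, 0.819, 0.001], [-0.001, 0.002, -1.0]]
[482. 201.] held [470.4 315.3  38.1  67.5] form [576.  371.5  75.9 134.6]
[239. 168.] held [387.1 235.   21.1  31. ] form [410.  211.4  42.   61.8]
[241. 213.] held [402.4 221.6  16.6  48. ] form [440.6 184.8  33.2  95.7]
[125. 225.] held [373.5 173.    5.1  44.5] form [382.9  87.9  10.1  88.7]
```

View pics/w13.png

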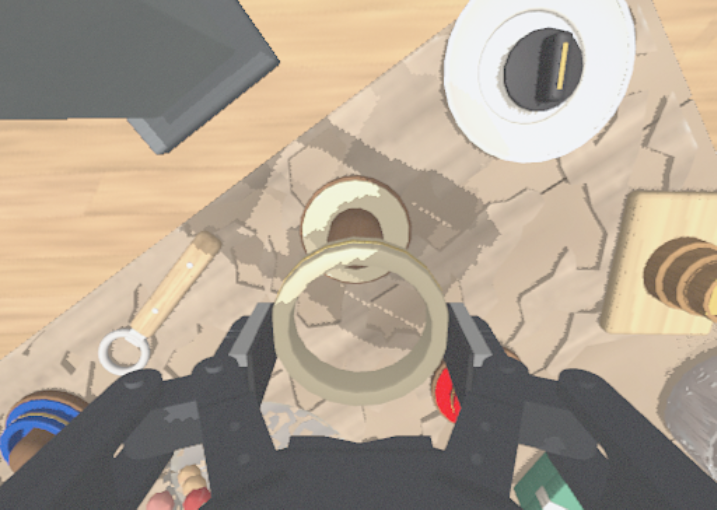

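The ivory ring is held at (360,322), and its form (356,230) is about 2 mm to the left. I'll lower it.

Request:
step_arm --steps '[[[0,-0.01,0.14],0,1],[[0,-0.01,0.28],0,1],[[0,-0.01,0.39],0,1],[[0,-0.01,0.46],0,1],[[0,-0.01,0.49],0,1]]'

```text
clock: 24.37
position: [422.5, 212.5, 20.6]
ee_rot: [[-0.819, 0.574, -0.004], [0.574, 0.819, -0.002], [0.002, -0.004, -1.0]]
ft_force: [-0.1, 0.1, -0.5]
grip_width: 0.738
gripper_force: 65.8
```

Request:
step_arm --steps '[[[0,0,0.01],0,1],[[0,0,0.02],0,1],[[0,0,0.04],0,1],[[0,0,0.05],0,1],[[0,0,0.05],0,1]]'

```text
clock: 24.78
position: [424.3, 213.0, 13.6]
ee_rot: [[-0.819, 0.574, 0.001], [0.574, 0.819, 0.0], [-0.0, 0.001, -1.0]]
ft_force: [0.8, -0.4, 0.5]
grip_width: 0.738
gripper_force: 65.8
```

Request:
step_arm --steps '[[[0,0,0.014],0,1],[[0,0,0.014],0,1],[[0,0,0.014],0,0],[[0,0,0.014],0,0],[[0,0,0.014],0,0]]'

```text
clock: 25.2
position: [424.1, 212.9, 10.7]
ee_rot: [[-0.819, 0.574, 0.0], [0.574, 0.819, 0.0], [-0.0, 0.0, -1.0]]
ft_force: [-0.3, -0.1, -0.3]
grip_width: 0.998
gripper_force: 0.0
```

Request:
step_arm --steps '[[[0,0,-0.1],0,0],[[0,0,-0.3],0,0],[[0,0,-0.5],0,0],[[0,0,-0.7],0,0],[[0,0,-0.9],0,0]]'

```text
clock: 25.62
position: [423.4, 212.6, 192.4]
ee_rot: [[-0.819, 0.574, -0.0], [0.574, 0.819, 0.0], [0.0, -0.0, -1.0]]
ft_force: [0.9, 0.6, 0.3]
grip_width: 1.0
gripper_force: 0.0
```

Request:
step_arm --steps '[[[0,0,0],0,0],[[0,0,0],0,0],[[0,0,0],0,0],[[0,0,0],0,0]]'

```text
clock: 25.95
position: [422.7, 212.3, 188.8]
ee_rot: [[-0.819, 0.574, -0.003], [0.574, 0.819, -0.001], [0.002, -0.003, -1.0]]
ft_force: [-0.0, 0.5, -0.8]
grip_width: 1.0
gripper_force: 0.0
```

Run:
```python
from h import *
s=telemetry.read_state();print(s["clock"],s["position"],s["ft_force"])
im,K,T=grab("wrist"); im2,_,_=grab("side")
c=cv2.resize(im2[130:320,140:394],(512,384))
g=(255*(np.hstack([im,c])/255.)**0.6).astype(np.uint8)
cv2.imwrite("pics/f.png",cv2.resize(g,(800,300),interpolation=cv2.INTER_AREA)[:,:,::-1])
for h in blobs(mask(im,"ivory"),100)[:3]: print(h[:,0].mean(0).round(),circ(h,K,T,26),circ(h,K,T,12))
```

```text
25.95 [422.69724155 212.2502848  188.80827366] [-0.03762319  0.51601918 -0.8151719 ]
[446. 194.] [561.5 374.9 107.  120.4] [570.7 380.4 111.9 125.9]
[258. 169.] [420.9 214.4  65.9  68.8] [423.7 212.5  68.9  72. ]
[155. 201.] [381.2  94.6  13.7  90.9] [382.1  87.3  14.3  95.1]
```

View pics/f.png

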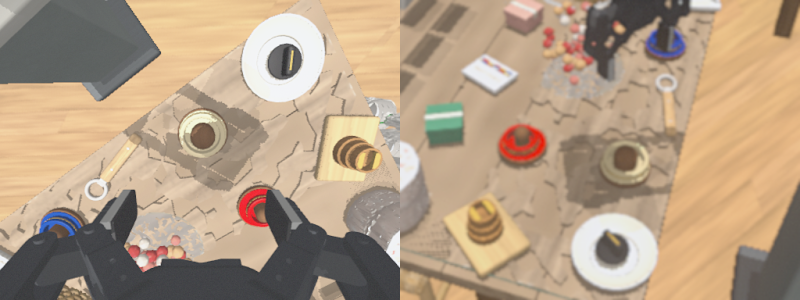

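All three bangles lie on their forms: ivory at (203,132), red at (258,205) and blue at (62,225) in the left view. The knob is in the dish at (285,62), and the arm is clear, so I'm handing in.

```bash
python3 -c "
from station import bot
print(bot.job_done())"
```

```text
the job is handed in; nothing more can be done
None
```

The job is handed in at about 26 s: in the last pictures the knob is in the white dish, the red, blue and ivory bangles are on their own forms, and the arm is clear; the hand-in returned no verdict.

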